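# Close the parts basket and hold it in the tongs over the ultrasonic cleaner

### The arm

A 6-joint arm with a two-finger parallel gripper is mounted at the origin on a cart in front of the work surface, level with it; the furniture and walls round the work are solid. World frame = base frame: x ahead of the robot, y to its left, z up, the work surface at z = 0. Lengths are in m, angles in degrees, forces in N, time in s.
With the tool pointing down it reaches from about 0.3 to 0.75 m from the base axis. Payload 8.5 kg.
Tool frame: the origin (TCP) lies at the very end of the fingers, on their centre line; the grasp point (between the pads) lies 19 mm behind it (env.hold_point_z is the distance from the TCP to the grasp point, in m); z points along the fingers, y is the line along which they close (so a half turn about z gives the same grasp; the last joint's range is limited). The gripper opens to 85 mm and grips with 20 to 120 N. Pads are 22 mm wide; open, the fingers measure 114 mm over their backs; the gripper's body (76 mm by 85 mm) begins 54 mm behind the grasp point. The pads swing forward as they close: fully open they stand 13 mm farther back than shut.
Start: joints at [-87.221, 21.807, 74.336, -0, 83.858, -12.336], TCP at [0.143, -0.531, 0.231] pointing down, gripper open.
Joint ranges: [-178.18, 178.18], [-50.72, 133.34], [12.68, 142.11], [-81.47, 261.47], [9.98, 163.14], [-165.26, 165.26]. Speed limits (degrees/s): [136.94, 136.94, 180, 180, 180, 180].

### API

Orientations are given as a 3x3 rotation matrix whose columns are the frame's x, y, z axes.
In Python, from rig import env, optics gives the robot as it stands.
- The arm moves only by the shell command python3 -m jog 'ROWS' [OPENING] [FORCE]. ROWS is JSON, a list of rows, each an object with "linear": the shift along the tool's x, y, z in units of 40 mm (1.0 is 40 mm), a list of three; "roll": the turn about the tool's z in units of 5 degrees (1.0 is 5 degrees). A call has 1 to 12 rows; each row shifts and turns the commanded pose from where the row before left it, along the tool's axes as they then stand; what a row does not reach is not made up. A row lasts 1/12 s, in which the tool goes at most 41.7 mm and 7.16 degrees, less where a joint would pass 70% of its speed; a pose out of reach is approached as far as the arm can. A call is refused whole if a number of a shift passes 1 or a number of a turn 1, either way. A call with a gripper value outside its range is refused whole. OPENING is the opening, from -1 (shut) to 1 (fully open), set as the call begins (- or left out, the last holds). The fingers move at their own pace and stop on an object; FORCE is the grip in N (left out, the last holds). Time passes only in rows, so rows that do not move let the fingers close. It gives the time, the measured TCP pose, the force, the opening and the grip force at its end, in the units of the state.
- env.observe(): the state, without advancing time (a new reading comes with each control period).
- optics.get_image(name): name is "scene" or "side" or "wrist"; returns the picture (384x512x3 uint8, red, green, blue); there is no depth.
- optics.calibration(name): a dict with "fov_y" (degrees; the focal length in pixels is half the picture's height over the tangent of half this angle, whatever the lens; pixels are square), "cx", "cy" (the principal point, pixels), "T" (4x4, takes a point from camera to world coordinates). Camera axes: x right, y down, z forward; pixel columns grow to the right and rows downward; lengths in m; the calibration is good to about 2 mm. A picture is of the moment at which its call begins: read the wrist's pose just before it. calibration takes no time and is no camera call; for the wrist camera it gives the pose at the moment of the call.
- env.close_job(): hands the job in; it is judged then, once.
The state is a dict: "time_s": time; "q": joint angles; "qvel": joint speeds; "joint_efforts": joint torques, N m; "position": TCP position; "tool_rot": TCP orientation; "ft_force": force on the tool from outside, world axes, zero at the start; "wrist_torque": the same for the moment, N m; "grip_width": finger opening in m; "gripper_force": force on a finger pad.
Only numpy, scipy, OpenCV 4.12 (cv2) and the standard library are available. Lean on these libraries where they do the work, as an engineer would, in place of code of your own. Each camera call takes 0.05 s, during which the arm holds its last target. There are 200 camera calls.

### The job

Get the little steel basket of fittings ready for its bath: set the lid squarely on the basket and let it go, then pick up the spring tongs, close their jaws round the basket below its rim and lift it with them, not with the gripper itself. Finish while still holding: the lidded basket hangs level and still in the tongs above the middle of the open round cleaner, a few centimetres clear of its rim. Leave the other things on the bench where they are.

Things in the scene. Friction and masses are not known exactly. Their poses are not given: they have to be found in the camera images.
- basket: round perforated steel parts basket, 36 mm outside diameter with a 40 mm rim (the rim is the top 3 mm), 26 mm high, mouth 32 mm inside and open 7 mm deep; 50 g, loose on the worktop. Origin: centre of its underside, z up
- lid: the basket's round steel lid, 25 g: a 28 mm plug 5 mm deep with a bevelled lower edge, above it a 40 mm flange 3 mm thick, and on top a round knob 14 mm across from 12 to 24 mm above the origin. Starts lying plug down on the worktop. Origin: centre of the plug's underside, z up. Seated, its origin is 21 mm above the basket's origin and on its axis
- lid_knob (a point): centre of the lid's knob, 19 mm above the lid's origin
- tongs: steel spring tongs lying flat on the worktop, 14 mm high, 180 mm long, 90 g. Origin: underside, on the centre line, midway between the two grip sleeves; x points along the tongs to the jaws, z up; the heel (the bend joining the arms) ends at x = -73 mm. They balance within 15 mm of the origin
- tongs_grip (a point): point between the two black grip sleeves, on the centre line 10 mm above the underside. Sleeves 46 mm long (x = -23 to +23 mm), 20 mm high, on the outsides of the arms; over both, the tongs measure 45 mm free (open), 33 mm closed on the basket. Held pressed to 40 or 41 mm, where the sleeves are parallel, they are carried open
- tongs_jaws (a point): centre point between the jaws, 95 mm ahead of the tongs' origin along x, 7 mm above their underside. Each jaw is a shallow upright V, 14 mm high, 26 mm long, that centres a 36 mm round part; free, 70 mm between the V bottoms, about 58 mm between their lips; each mm less over the sleeves takes 2.5 mm off. The jaws reach 14 mm ahead and 40 mm to each side of this point
- tongs_left (a joint): closing angle of each arm (both arms always move alike), rad: 0 free and open, 0.09 closed on the basket, 0.13 end stop. A spring opens them: pressing the sleeves takes about 6 N a side to start and 12 N when closed on the basket; a grip of 40 to 60 N then holds it firmly
- cleaner: small round ultrasonic cleaner, white drum 92 mm across, 56 mm high, with an open steel tank 79 mm inside; stands fixed. Origin: centre of its underside
- cleaner_mouth (a point): centre of the cleaner's open mouth, at the height of its rim (56 mm above the worktop)
- paint_pot_a: small round paint pot 33 mm across, 34 mm high, standing in front of the closed parts case; a bystander. Origin: centre of its underside
- screwdriver_yel: small screwdriver 114 mm long, 15 mm high, lying at the front right beside the vice; a bystander. Origin: centre of its underside
- battery_b: AA cell 50x14x14 mm lying behind the right end of the switch rows; a bystander. Origin: centre of its underside
- eraser: eraser 42x23x12 mm lying at the front left, before the slanted control console; a bystander. Origin: centre of its underside

How it is judged (in metres and radians):
On the way, in this order (a step that is already met when the one before it is completed fails the run):
1. the lid sits squarely down on the basket, which stands on the worktop, and is let go (horizontal distance between lid and basket below 0.005 m and z of lid in the frame of basket between 0.0185 and 0.0235 m and angle between the z axis of lid and the z axis of basket, either way round below 0.12 rad and contact force between the fingers and lid below 0.05 N and height (world z) of basket below 0.006 m and angle between basket's own z axis and vertical below 0.1 rad), for 0.2 s.
2. the basket is lifted off the worktop between the jaws of the tongs (height (world z) of basket above 0.02 m and contact force between tongs and basket above 0.5 N and contact force between the fingers and tongs above 2 N), for 0.2 s.
At the end, for the whole second after the job is handed in: gripper holds tongs, tongs hold the still, level basket (tilt under 0.2 rad): axis within 25 mm of the cleaner mouth's middle, underside 10 to 100 mm above its rim; lid seated (centred within 5 mm, within 2.5 mm of full depth); fingers and cleaner do not touch the basket (horizontal distance between lid and basket below 0.005 m and z of lid in the frame of basket between 0.0185 and 0.0235 m and angle between the z axis of lid and the z axis of basket, either way round below 0.12 rad and horizontal distance between basket and cleaner_mouth below 0.025 m and z of basket in the frame of cleaner_mouth between 0.01 and 0.1 m and angle between basket's own z axis and vertical below 0.2 rad and contact force between tongs and basket above 0.5 N and contact force between the fingers and tongs above 2 N and contact force between the fingers and basket below 0.1 N and contact force between the fingers and lid below 0.1 N and contact force between cleaner and basket below 0.05 N and contact force between cleaner and tongs below 0.05 N and value of joint tongs_left above 0.07 rad and linear speed of basket below 0.02 m/s); the arm keeps its last pose, push and grip.
It fails at once if the gripper's own fingers lift the basket (contact force between the fingers and basket above 0.5 N and height (world z) of basket above 0.01 m).
It fails at once if the basket is knocked over (angle between basket's own z axis and vertical above 0.8 rad).
It fails at once if a bystander is displaced by more than 30 mm (distance of any of paint_pot_a, screwdriver_yel, battery_b, eraser from where it was at the start of the episode above 0.03 m).
It also fails if it takes over 58 s, if anything falls off the work surface, if the arm or the gripper's body presses on something with over 40 N, if the wrist force passes 120 N, or if a joint passes its speed limit or range.

## Working session

There is one attempt and no reset: what is moved stays moved. The work goes in short steps, Python scripts to look and compute and a shell command to move; the robot and the scene stay as the last step left them, time stands still between calls to the robot, and variables do not carry over. Pictures are saved under pics/ and viewed, at most 10 in all, crops included, and the job is handed in when it is done.

```bash
ls; mkdir -p pics
cat > h.py <<'E'
import numpy as np, cv2
from rig import env, optics
def snap(n,f):
    c=optics.calibration(n); im=optics.get_image(n)
    cv2.imwrite(f'pics/{f}.png',im[:,:,::-1]); np.savez(f'pics/{f}.npz',T=c['T'],k=[c['fov_y'],c['cx'],c['cy']]); return im
def ray(f,u,v):
    d=np.load(f'pics/{f}.npz'); fy,cx,cy=d['k']; F=192/np.tan(np.radians(fy)/2)
    T=d['T']; r=T[:3,:3]@np.array([(u-cx)/F,(v-cy)/F,1]); return T[:3,3],r/np.linalg.norm(r)
def at(f,u,v,z):
    o,r=ray(f,u,v); return o+r*(z-o[2])/r[2]
def tri(*obs):
    A=0;b=0
    for f,u,v in obs:
        o,r=ray(f,u,v); P=np.eye(3)-np.outer(r,r); A=A+P; b=b+P@o
    x=np.linalg.solve(A,b); e=[np.linalg.norm((np.eye(3)-np.outer(ray(*q)[1],ray(*q)[1]))@(x-ray(*q)[0])) for q in obs]
    return x,e
def proj(f,p):
    d=np.load(f'pics/{f}.npz'); fy,cx,cy=d['k']; F=192/np.tan(np.radians(fy)/2)
    q=np.linalg.inv(d['T'])@np.append(p,1); return q[0]/q[2]*F+cx,q[1]/q[2]*F+cy
E
python3 - <<'E'
from h import *
ims=[snap(n,n+'0') for n in('scene','side','wrist')]
for n in('scene','side','wrist'):
    d=np.load(f'pics/{n}0.npz'); print(n,d['k'],d['T'].round(3).tolist())
s=env.observe(); print(s['position'],np.round(s['tool_rot'],3),s['time_s'],s['grip_width'],env.hold_point_z)
cv2.imwrite('pics/m0.png',cv2.resize(np.vstack([np.hstack(ims[:2]),np.hstack([ims[2],ims[2]*0])])[:,:,::-1],(800,600),interpolation=cv2.INTER_AREA))
E
```

```text
pics
scene [ 48.04886043 256.1310051  188.46658396] [[0.876, -0.28, 0.392, 0.201], [-0.482, -0.492, 0.725, -0.682], [-0.01, -0.824, -0.567, 0.57], [0.0, 0.0, 0.0, 1.0]]
side [ 47.65578982 246.76146321 190.35858669] [[-0.965, -0.123, 0.23, 0.287], [-0.261, 0.483, -0.836, 0.872], [-0.008, -0.867, -0.498, 0.621], [0.0, 0.0, 0.0, 1.0]]
wrist [ 67.17194259 256.15213217 190.71187947] [[0.26, -0.925, -0.277, 0.213], [-0.965, -0.25, -0.074, -0.512], [-0.001, 0.287, -0.958, 0.374], [0.0, 0.0, 0.0, 1.0]]
[ 0.14340557 -0.53073993  0.23082581] [[ 0.965  0.261 -0.   ]
 [ 0.261 -0.965  0.001]
 [ 0.    -0.001 -1.   ]] 0.15 0.08538150273726446 0.0187
```

View pics/m0.png

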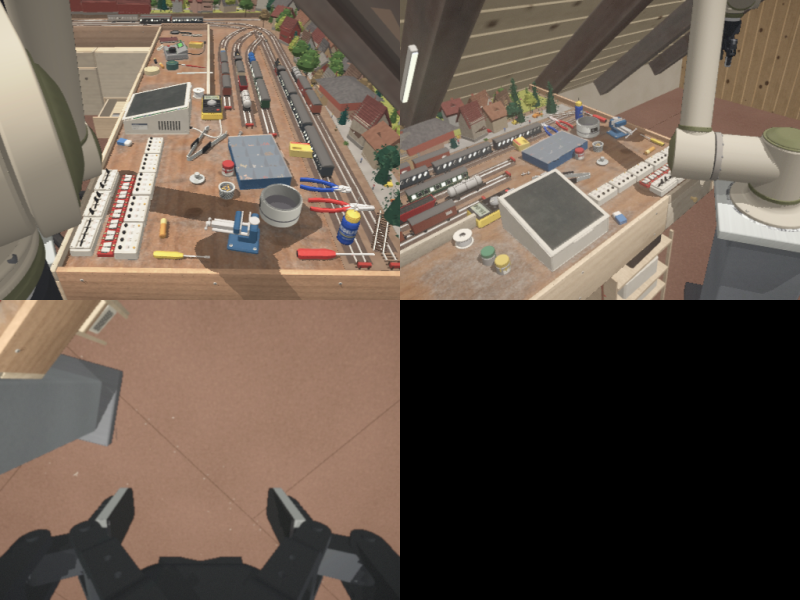

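The scene view shows the tongs near montage pixel (208,145), the lid (197,179), the basket (226,190) and the cleaner (280,205). Next I'll view enlarged crops.

Run:
```python
from h import *
a=cv2.imread('pics/scene0.png')[150:300,220:400]; b=cv2.imread('pics/side0.png')[140:260,190:300]
cv2.imwrite('pics/c0.png',cv2.resize(a,(720,600),interpolation=cv2.INTER_CUBIC))
cv2.imwrite('pics/c1.png',cv2.resize(b,(550,600),interpolation=cv2.INTER_CUBIC))
for n,u,v in(('lid',252,229),('basket',289,242),('tongs',265,190),('cleaner',360,258)): print(n,at('scene0',u,v,0.01).round(3))
```

```text
lid [ 0.512 -0.087  0.01 ]
basket [ 0.556 -0.157  0.01 ]
tongs [0.604 0.02  0.01 ]
cleaner [ 0.647 -0.26   0.01 ]
```

View pics/c0.png

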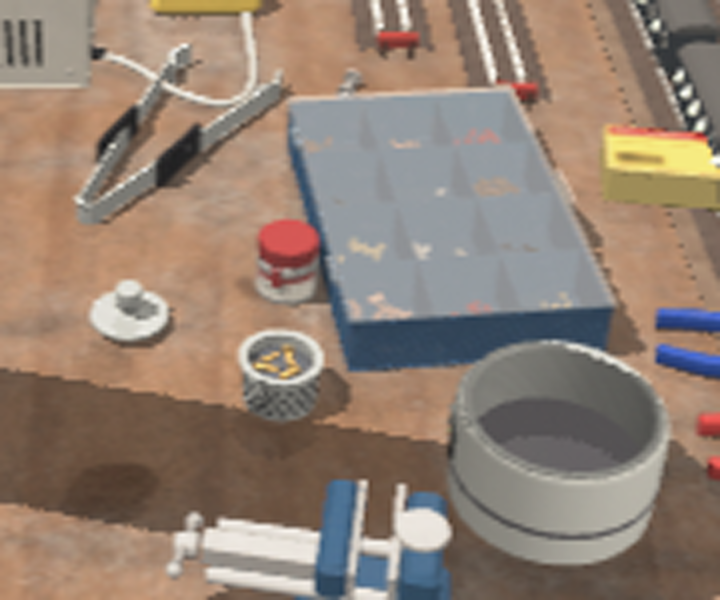

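```bash
python3 -m jog '[{"linear":[0.77,-0.55,0]},{"linear":[0.77,-0.55,0]},{"linear":[0.77,-0.55,0]},{"linear":[0.77,-0.55,0]},{"linear":[0.77,-0.55,0]},{"linear":[0.77,-0.55,0]},{"linear":[0.77,-0.55,0]},{"linear":[0.77,-0.55,0]},{"linear":[0.77,-0.55,0]},{"linear":[0.77,-0.55,0]},{"linear":[0.77,-0.55,0]},{"linear":[0.77,-0.55,0]}]' 1 30
python3 -m jog '[{"linear":[0.77,-0.55,0]},{"linear":[0.77,-0.55,0]},{"linear":[0,0,0]},{"linear":[0,0,0]},{"linear":[0,0,0]}]'
python3 - <<'E'
from h import *
im=snap('wrist','w1'); s=env.observe(); print(s['position'],np.round(s['tool_rot'],3),s['time_s'])
cv2.imwrite('pics/w1b.png',cv2.resize(im[:,:,::-1],(800,600),interpolation=cv2.INTER_CUBIC))
E
```

```text
[ 0.14339508 -0.53081339  0.23095577] [[ 0.965  0.261 -0.   ]
 [ 0.261 -0.965  0.001]
 [ 0.    -0.001 -1.   ]] 0.2invalid input
invalid input
```

View pics/w1b.png

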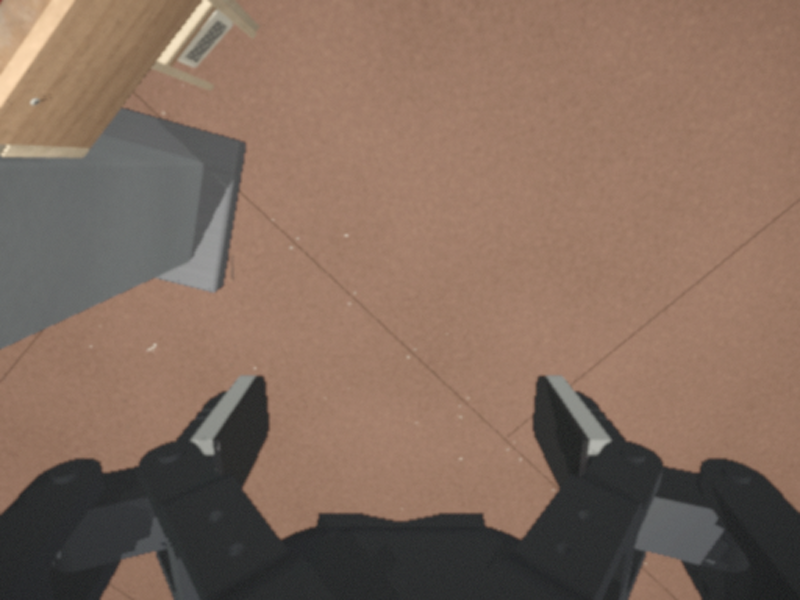

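The moves were refused, so the view hasn't changed. Rows probably need a "roll" entry.

```bash
python3 -m jog '[{"linear":[0.77,-0.55,0],"roll":0},{"linear":[0.77,-0.55,0],"roll":0},{"linear":[0.77,-0.55,0],"roll":0},{"linear":[0.77,-0.55,0],"roll":0},{"linear":[0.77,-0.55,0],"roll":0},{"linear":[0.77,-0.55,0],"roll":0},{"linear":[0.77,-0.55,0],"roll":0},{"linear":[0.77,-0.55,0],"roll":0},{"linear":[0.77,-0.55,0],"roll":0},{"linear":[0.77,-0.55,0],"roll":0},{"linear":[0.77,-0.55,0],"roll":0},{"linear":[0.77,-0.55,0],"roll":0}]' 1 30
```

```text
time_s: 1.2
position: [0.4322, -0.178, 0.2314]
tool_rot: [[0.965, 0.261, 0.0], [0.261, -0.965, -0.0], [0.0, 0.0, -1.0]]
ft_force: [0.1, -0.5, 0.6]
grip_width: 0.0855
gripper_force: 0.0
```

```bash
python3 -m jog '[{"linear":[0.77,-0.55,0],"roll":0},{"linear":[0.77,-0.55,0],"roll":0},{"linear":[0,0,0],"roll":0},{"linear":[0,0,0],"roll":0},{"linear":[0,0,0],"roll":0}]'
python3 - <<'E'
from h import *
im=snap('wrist','w1'); s=env.observe(); print(s['position'],s['time_s'])
cv2.imwrite('pics/w1c.png',cv2.resize(im[:,:,::-1],(800,600),interpolation=cv2.INTER_CUBIC))
E
```

```text
time_s: 1.62
position: [0.4791, -0.1213, 0.2311]
tool_rot: [[0.965, 0.261, -0.001], [0.261, -0.965, 0.0], [-0.001, -0.0, -1.0]]
ft_force: [0.0, 0.3, -0.1]
grip_width: 0.0853
gripper_force: 0.0
[ 0.47891932 -0.12178791  0.23123348] 1.6667
```

View pics/w1c.png

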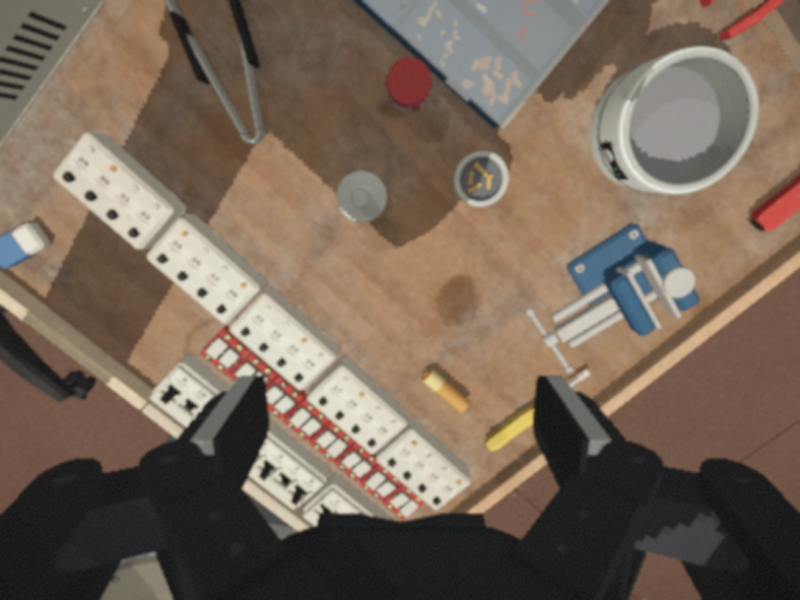

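Wrist view (800×600): knob (361,198), basket rim centre (482,179), cleaner mouth (689,120), pot top (409,82), tongs heel (255,140). The jaws are above the frame.

Run:
```python
from h import *
k=1.5625
for n,a,b in (('knobtop',(128,286),(361,199)),('rim',(281,358),(482,179)),('pot',(289,236),(409,82)),('mouth',(559,409),(689,120)),('heeltop',(88,205),(255,136))):
    x,e=tri(('scene0',220+a[0]/4,150+a[1]/4),('w1',b[0]/k,b[1]/k)); print(n,x.round(4),np.round(e,4))
for n,a in (('jawL',(180,55)),('jawR',(278,82)),('heel',(88,205)),('slL',(117,128)),('slR',(180,150))): print(n,at('scene0',220+a[0]/4,150+a[1]/4,.014).round(3))
```

```text
knobtop [ 0.5158 -0.0806  0.0232] [0.0003 0.0003]
rim [ 0.5537 -0.1647  0.0231] [0.0002 0.0002]
pot [ 0.6026 -0.0944  0.0313] [0.0006 0.0006]
mouth [ 0.624  -0.2798  0.052 ] [0.0013 0.0013]
heeltop [0.5391 0.0096 0.008 ] [0.0004 0.0004]
jawL [0.658 0.114 0.014]
jawR [0.694 0.057 0.014]
heel [0.536 0.002 0.014]
slL [0.585 0.061 0.014]
slR [0.606 0.023 0.014]
```

```bash
python3 -m jog '[{"linear":[0.29,-0.19,0.8],"roll":0},{"linear":[0.29,-0.19,0.8],"roll":0},{"linear":[0.29,-0.19,0.8],"roll":0},{"linear":[0.29,-0.19,0.8],"roll":0},{"linear":[0,0,0],"roll":0},{"linear":[0,0,0],"roll":0},{"linear":[0,0,0],"roll":0}]' 0
python3 - <<'E'
from h import *
im=snap('wrist','w2'); s=env.observe(); print(s['position'],s['time_s'])
print([np.round(proj('w2',p),1) for p in((.5158,-.0806,.024),(.5537,-.1647,.026))])
cv2.imwrite('pics/w2c.png',cv2.resize(im[:,:,::-1],(800,600),interpolation=cv2.INTER_CUBIC))
E
```

```text
time_s: 2.25
position: [0.5165, -0.0811, 0.1049]
tool_rot: [[0.966, 0.26, 0.002], [0.26, -0.966, -0.001], [0.002, 0.001, -1.0]]
ft_force: [0.0, 1.0, 0.0]
grip_width: 0.0427
gripper_force: 0.0
[ 0.51668143 -0.08111311  0.10534204] 2.3
[array([255.4, 197.9]), array([370.2, 180.9])]
```

View pics/w2c.png

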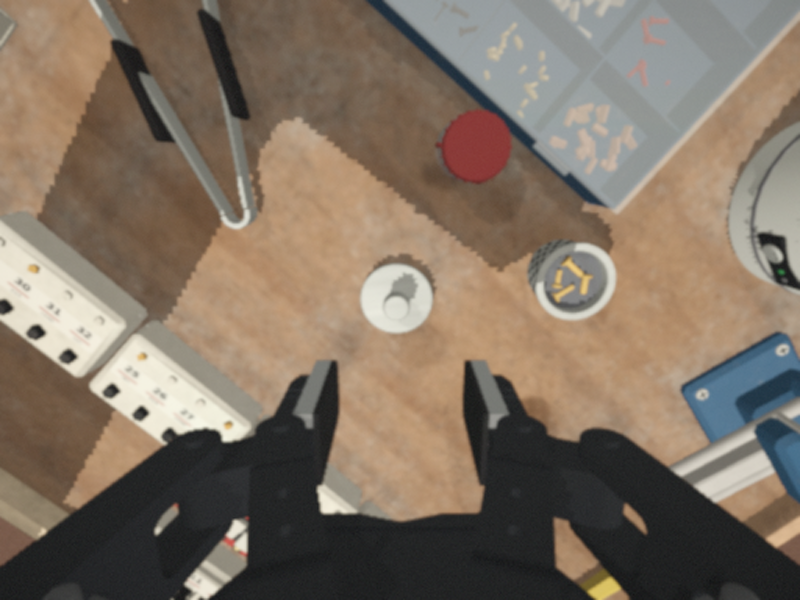

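Knob top is at (397,305), basket rim centre (577,281), tongs heel (236,222), and the sleeves end at (155,138)/(238,116). I'll refine the positions.

Run:
```python
from h import *
k=1.5625
S=lambda a:('scene0',220+a[0]/4,150+a[1]/4); W=lambda f,a:(f,a[0]/k,a[1]/k)
for n,a,b,c,z in (('knobtop',(128,286),(361,199),(397.5,304.5),.024),('rim',(281,358),(482,179),(577,281),.026)):
    x,e=tri(S(a),W('w1',b),W('w2',c)); print(n,x.round(4),np.round(e,4), at(*W('w2',c),z).round(4), at(*W('w1',b),z).round(4))
print('flange',at(*W('w2',(397,297)),.008).round(4))
for n,c,z in (('heel',(238,218),.014),('slLend',(163,138),.02),('slRend',(238,117),.02),('slLtop',(120,42),.02),('slRtop',(207,12),.02),('case',(612,212),.0),('boxcorner',(262,405),.02),('box2',(150,320),.02)):
    print(n,at(*W('w2',c),z).round(4))
```

```text
knobtop [ 0.5165 -0.0797  0.0219] [0.0003 0.0012 0.001 ] [ 0.5181 -0.0791  0.024 ] [ 0.5156 -0.0804  0.024 ]
rim [ 0.5538 -0.1648  0.0232] [0.     0.0003 0.0002] [ 0.5543 -0.1637  0.026 ] [ 0.5535 -0.1641  0.026 ]
flange [ 0.5174 -0.079   0.008 ]
heel [0.5388 0.0111 0.014 ]
slLend [0.5682 0.0497 0.02  ]
slRend [0.5867 0.0167 0.02  ]
slLtop [0.6041 0.073  0.02  ]
slRtop [0.6261 0.0369 0.02  ]
case [ 0.5917 -0.1798  0.    ]
boxcorner [ 0.4395 -0.0207  0.02  ]
box2 [0.4744 0.0459 0.02  ]
```

```bash
python3 -m jog '[{"linear":[0.02,-0.04,0.8],"roll":0},{"linear":[0,0,0.8],"roll":0},{"linear":[0,0,0.55],"roll":0},{"linear":[0,0,0.2],"roll":0},{"linear":[0,0,0],"roll":0},{"linear":[0,0,0],"roll":0}]' -0.1 30
python3 -m jog '[{"linear":[0,0,0],"roll":0},{"linear":[0,0,0],"roll":0},{"linear":[0,0,0],"roll":0},{"linear":[0,0,0],"roll":0},{"linear":[0,0,0],"roll":0},{"linear":[0,0,0],"roll":0},{"linear":[0,0,0],"roll":0}]' -1 30
```

```text
time_s: 2.8
position: [0.5174, -0.0787, 0.011]
tool_rot: [[0.966, 0.26, 0.002], [0.26, -0.966, -0.001], [0.002, 0.002, -1.0]]
ft_force: [0.3, -0.2, 0.2]
grip_width: 0.0384
gripper_force: 0.0
time_s: 3.38
position: [0.5174, -0.0784, 0.011]
tool_rot: [[0.965, 0.261, 0.003], [0.261, -0.965, -0.001], [0.002, 0.002, -1.0]]
ft_force: [0.3, 0.5, 6.9]
grip_width: 0.0124
gripper_force: 29.2
```

```bash
python3 -m jog '[{"linear":[0,0,-0.4],"roll":0},{"linear":[0,0,-0.85],"roll":0},{"linear":[-0.17,0.77,0],"roll":0},{"linear":[-0.17,0.77,0],"roll":0},{"linear":[-0.16,0.76,0],"roll":0},{"linear":[0,0,0],"roll":0},{"linear":[0,0,0],"roll":0},{"linear":[0,0,0],"roll":0},{"linear":[0,0,0],"roll":0}]'
python3 - <<'E'
from h import *
im=snap('wrist','w3'); s=env.observe(); print(s['position'],s['time_s'])
print(np.round(proj('w3',(.554,-.164,.026)),1))
cv2.imwrite('pics/w3c.png',cv2.resize(im[100:325,106:406,::-1],(800,600),interpolation=cv2.INTER_CUBIC))
E
```

```text
time_s: 4.13
position: [0.5212, -0.171, 0.0596]
tool_rot: [[0.965, 0.262, -0.0], [0.262, -0.965, 0.0], [-0.0, -0.0, -1.0]]
ft_force: [-0.2, -0.3, 0.8]
grip_width: 0.0122
gripper_force: 29.4
[ 0.52122549 -0.17094166  0.05953008] 4.1833
[259.5 169.4]
```

View pics/w3c.png

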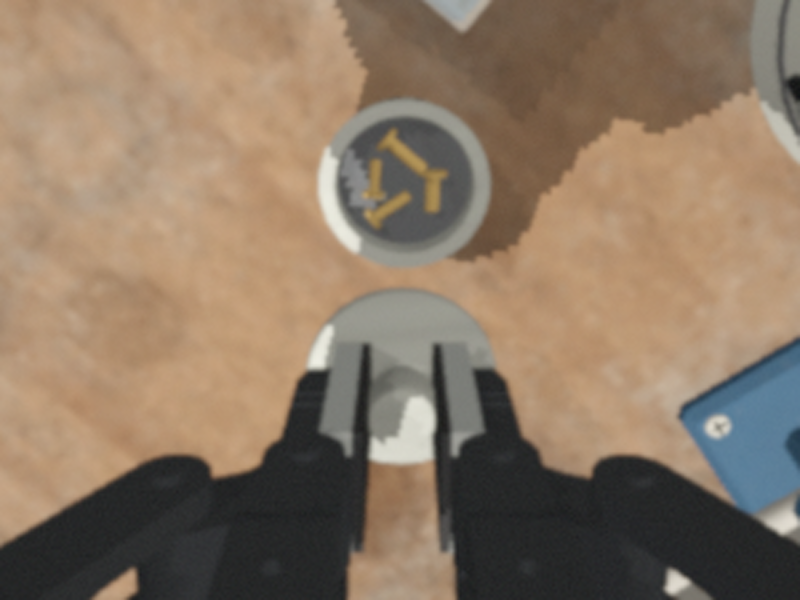

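The basket rim centre is at crop (404,182.5) and the held lid's flange centre at (400,376.5), level in the fingers.

Run:
```python
from h import *
k=800/300
R=at('w3',106+404/k,100+182.5/k,.026); L=at('w3',106+400/k,100+376.5/k,.0566)
L2=at('w3',106+400/k,100+401/k,.0726)
d=(R-L)[:2]; print(R,L,L2,d); M=np.array([[.965,.262],[.262,-.965]]); print('tool units',M.T@d/.04, M.T@(R-L2)[:2]/.04)
```

```text
[ 0.55428847 -0.16264124  0.026     ] [ 0.52069285 -0.17077205  0.0566    ] [ 0.52354905 -0.17000187  0.0726    ] [0.03359563 0.00813081]
tool units [0.86375131 0.02389545] [0.78980059 0.02376804]
```

```bash
python3 -m jog '[{"linear":[0.45,0.01,0],"roll":0},{"linear":[0.4,0.01,0],"roll":0},{"linear":[0,0,0.2],"roll":0},{"linear":[0,0,0.2],"roll":0},{"linear":[0,0,0.15],"roll":0},{"linear":[0,0,0.07],"roll":0},{"linear":[0,0,0],"roll":0},{"linear":[0,0,0],"roll":0},{"linear":[0,0,0],"roll":0}]'
```

```text
time_s: 4.93
position: [0.5542, -0.1641, 0.0348]
tool_rot: [[0.965, 0.261, 0.0], [0.261, -0.965, -0.0], [0.0, 0.0, -1.0]]
ft_force: [0.0, 0.8, -0.3]
grip_width: 0.0123
gripper_force: 29.4
```

```bash
python3 -m jog '[{"linear":[0,-0.02,0.04],"roll":0},{"linear":[0,0,0.03],"roll":0},{"linear":[0,0,0],"roll":0},{"linear":[0,0,0],"roll":0}]'
```

```text
time_s: 5.27
position: [0.5541, -0.1632, 0.032]
tool_rot: [[0.965, 0.261, 0.0], [0.261, -0.965, -0.0], [0.0, 0.0, -1.0]]
ft_force: [-1.2, 0.8, 3.1]
grip_width: 0.0125
gripper_force: 29.7
```

```bash
python3 -m jog '[{"linear":[0,0,0],"roll":0},{"linear":[0,0,0],"roll":0},{"linear":[0,0,0],"roll":0},{"linear":[0,0,0],"roll":0},{"linear":[0,0,-0.3],"roll":0},{"linear":[0,0,-0.7],"roll":0},{"linear":[-0.9,0,0],"roll":0},{"linear":[0,0,0],"roll":0},{"linear":[0,0,0],"roll":0},{"linear":[0,0,0],"roll":0}]' -0.4
python3 - <<'E'
from h import *
im=snap('wrist','w4'); s=env.observe(); print(s['position'],s['time_s'])
im2=snap('scene','s4')
a=im[80:260,136:376]; b=im2[195:270,250:350]
cv2.imwrite('pics/w4c.png',np.hstack([cv2.resize(a,(400,300),interpolation=cv2.INTER_CUBIC),cv2.resize(b,(400,300),interpolation=cv2.INTER_CUBIC)])[:,:,::-1])
E
```

```text
time_s: 6.1
position: [0.5196, -0.1726, 0.0717]
tool_rot: [[0.966, 0.26, 0.0], [0.26, -0.966, 0.0], [0.0, 0.0, -1.0]]
ft_force: [-0.8, -0.9, 0.7]
grip_width: 0.0258
gripper_force: 0.0
[ 0.51983987 -0.17257526  0.07152656] 6.15
```

View pics/w4c.png

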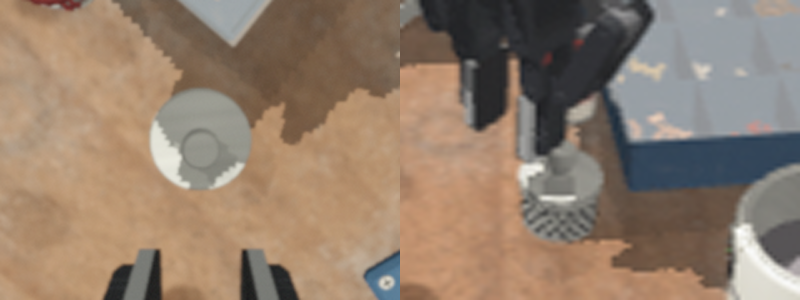

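The lid sits concentric and level on the basket. Moving to the tongs.

```bash
python3 -m jog '[{"linear":[0,0,-0.4],"roll":-1},{"linear":[0,0,-0.4],"roll":-1},{"linear":[0,0,-0.4],"roll":-1},{"linear":[0.58,-0.62,0],"roll":0},{"linear":[0.58,-0.62,0],"roll":0},{"linear":[0.58,-0.62,0],"roll":0},{"linear":[0.58,-0.62,0],"roll":0},{"linear":[0.58,-0.62,0],"roll":0},{"linear":[0.58,-0.62,0],"roll":0},{"linear":[0,0,0],"roll":0},{"linear":[0,0,0],"roll":0},{"linear":[0,0,0],"roll":0}]' 0.45
python3 - <<'E'
from h import *
im=snap('wrist','w5'); s=env.observe(); print(s['position'],np.round(s['tool_rot'],3),s['time_s'])
cv2.imwrite('pics/w5c.png',cv2.resize(im[:,:,::-1],(800,600),interpolation=cv2.INTER_CUBIC))
k=400/240
print('lid',at('w4',136+200.5/k,80+138.5/k,.029),at('w4',136+200/k,80+149/k,.045),'case',at('w4',136+234/k,80+46/k,.03))
E
```

```text
time_s: 7.2
position: [0.5653, 0.0261, 0.1194]
tool_rot: [[0.865, 0.502, -0.0], [0.502, -0.865, -0.0], [-0.0, -0.0, -1.0]]
ft_force: [0.6, 0.8, 0.3]
grip_width: 0.062
gripper_force: 0.0
[0.56521451 0.02545733 0.11945425] [[ 0.865  0.501 -0.   ]
 [ 0.501 -0.865 -0.   ]
 [-0.    -0.    -1.   ]] 7.25
lid [ 0.55405389 -0.16321132  0.029     ] [ 0.55337352 -0.16319012  0.045     ] case [ 0.59079767 -0.16607475  0.03      ]
```

View pics/w5c.png

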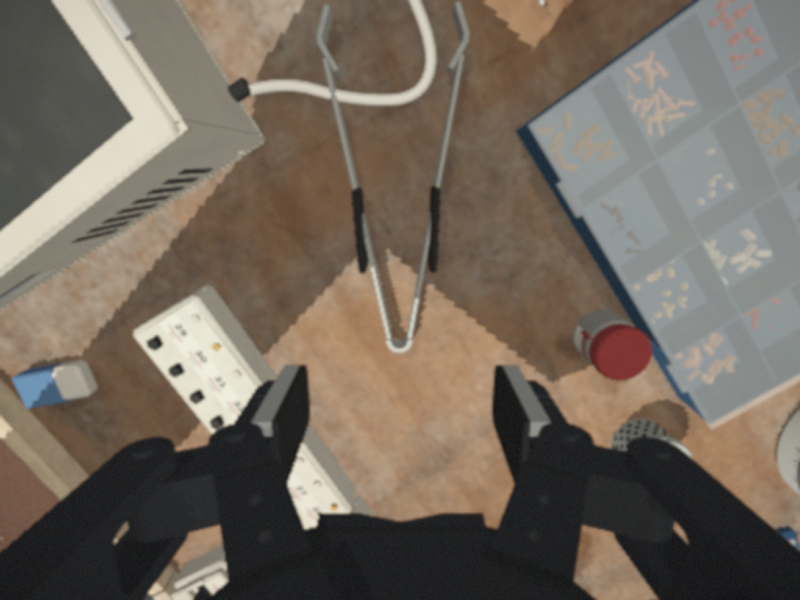

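Tongs in view: heel end (400,352), sleeves centred at (360,229) and (435,229), jaw tips (325,8) and (460,8).

Run:
```python
from h import *
k=1.5625
P=lambda a,z: at('w5',a[0]/k,a[1]/k,z)[:2]
fl,fr=P((358,188),.02),P((435,187),.02); bl,br=P((362,270),.02),P((434,270),.02)
F=(fl+fr)/2;B=(bl+br)/2; H=P((400,350),.007); J=(P((325,8),.014)+P((460,8),.014))/2
print('F,B,H,J',F,B,H,J,'dist',np.linalg.norm(F-B),np.linalg.norm(F-H),np.linalg.norm(J-H))
a=lambda v: np.degrees(np.arctan2(v[1],v[0]))
print('yaw',a(F-B),a(J-H),a(J-B),a(F-H),'widths',np.linalg.norm(fl-fr),np.linalg.norm(bl-br))
d=(J-H)/np.linalg.norm(J-H)
print('origin', (F+B)/2, H+.073*d, J-.109*d)
for n,p,z in(('sleeve front L',(358,188),.02),): pass
# height check by triangulating heel & sleeve back ends with w2
for n,p2,p5 in(('heel',(238,218),(400,346)),('slLb',(163,138),(362,270)),('slRb',(240,117),(434,270))):
    x,e=tri(('w2',p2[0]/k,p2[1]/k),('w5',p5[0]/k,p5[1]/k)); print(n,x.round(4),np.round(e,4))
R=np.array([[.865,.501],[.501,-.865]])
for n,O in(('O',(F+B)/2),): print('move',R.T@(O-env.observe()['position'][:2])/.04)
```

```text
F,B,H,J [0.61609872 0.05823747] [0.57833844 0.03547632] [0.53293505 0.00785664] [0.68752813 0.10174357] dist 0.04408977681337908 0.0972338592950562 0.18086949971754815
yaw 31.080738181956605 31.27100306640102 31.253574554460155 31.207623279294364 widths 0.04014145313152565 0.039553156653483953
origin [0.59721858 0.0468569 ] [0.59532973 0.04574996] [0.59436347 0.04516313]
heel [0.5387 0.0108 0.0153] [0.0004 0.0004]
slLb [0.5675 0.0523 0.015 ] [0.0003 0.0003]
slRb [0.5872 0.0175 0.0149] [0.0002 0.0002]
move [ 0.96011768 -0.0619146 ]
```

```bash
python3 -m jog '[{"linear":[0.93,-0.06,0],"roll":-0.22},{"linear":[0,0,0.8],"roll":0},{"linear":[0,0,0.9],"roll":0},{"linear":[0,0,0.7],"roll":0},{"linear":[0,0,0.3],"roll":0},{"linear":[0,0,0.15],"roll":0},{"linear":[0,0,0],"roll":0},{"linear":[0,0,0],"roll":0},{"linear":[0,0,0],"roll":0}]' 0.45 40
```

```text
time_s: 8.0
position: [0.5969, 0.0463, 0.0071]
tool_rot: [[0.856, 0.518, 0.002], [0.518, -0.856, -0.0], [0.002, 0.001, -1.0]]
ft_force: [0.4, 0.6, -0.3]
grip_width: 0.0619
gripper_force: 0.0
```

```bash
python3 -m jog '[{"linear":[0,0,0.1],"roll":0},{"linear":[0,0,0],"roll":0},{"linear":[0,0,0],"roll":0},{"linear":[0,0,0],"roll":0},{"linear":[0,0,0],"roll":0},{"linear":[0,0,0],"roll":0},{"linear":[0,0,0],"roll":0},{"linear":[0,0,0],"roll":0},{"linear":[0,0,0],"roll":0}]' -0.055 40
```

```text
time_s: 8.75
position: [0.5967, 0.0467, 0.0026]
tool_rot: [[0.855, 0.518, 0.002], [0.518, -0.855, -0.0], [0.002, 0.001, -1.0]]
ft_force: [0.9, -0.0, 5.9]
grip_width: 0.0406
gripper_force: 9.2
```

```bash
python3 -m jog '[{"linear":[0,0,-0.2],"roll":0},{"linear":[0,0,-0.5],"roll":0},{"linear":[0,0,-0.6],"roll":0},{"linear":[0,0,-0.6],"roll":0},{"linear":[0,0,-0.5],"roll":0},{"linear":[-0.3,0.13,0],"roll":0},{"linear":[-0.6,0.26,0],"roll":0},{"linear":[-0.6,0.26,0],"roll":0},{"linear":[-0.6,0.26,0],"roll":0},{"linear":[-0.6,0.26,0],"roll":0},{"linear":[-0.6,0.26,0],"roll":0},{"linear":[-0.3,0.15,0],"roll":0}]'
python3 - <<'E'
from h import *
k=1.5625
print(tri(('w2',612/k,212/k),('w4',276.4,107.6)))
print(tri(('w1',262/k,290/k),('w2',258/k,405/k)))
E
```

```text
time_s: 9.75
position: [0.5039, -0.0834, 0.098]
tool_rot: [[0.856, 0.517, -0.001], [0.517, -0.856, 0.0], [-0.001, -0.001, -1.0]]
ft_force: [1.0, 0.0, -0.0]
grip_width: 0.0401
gripper_force: 7.6
(array([ 0.59091847, -0.16616777,  0.02858274]), [np.float64(0.00011123182943021566), np.float64(0.00011123182942986838)])
(array([ 0.4059419 , -0.00834435, -0.03065685]), [np.float64(0.0005422679102486883), np.float64(0.0005422679102487367)])
```

```bash
python3 -m jog '[{"linear":[0,0,0],"roll":0.5},{"linear":[0,0,0],"roll":1},{"linear":[0,0,0],"roll":1},{"linear":[0,0,0],"roll":1},{"linear":[0,0,0],"roll":1},{"linear":[0,0,0],"roll":1},{"linear":[0,0,0],"roll":1},{"linear":[0,0,0],"roll":1},{"linear":[0,0,0],"roll":1},{"linear":[0,0,0],"roll":1},{"linear":[0,0,0],"roll":1},{"linear":[0,0,0],"roll":1}]'
python3 -m jog '[{"linear":[0,0,0],"roll":1},{"linear":[0,0,0],"roll":1},{"linear":[0,0,0],"roll":1},{"linear":[0,0,0],"roll":1},{"linear":[0,0,0],"roll":1},{"linear":[0,0,0],"roll":0.7},{"linear":[0,0,0],"roll":0},{"linear":[0,0,0],"roll":0},{"linear":[0,0,0],"roll":0},{"linear":[0,0,0],"roll":0}]'
python3 - <<'E'
from h import *
k=1.5625
im=snap('wrist','w6'); print(env.observe()['q'])
for p in((185,205),(262,285),(337,355)): print('box',at('w1',p[0]/k,p[1]/k,.02))
s=env.observe(); p=s['position']; R=s['tool_rot']
t=np.array([.554,-.1632])-.094*R[:2,0]
print(p,'delta tool units',R[:2,:2].T@(t-p[:2])/.04,'heel',t-.073*R[:2,0],t-.1*0)
cv2.imwrite('pics/w6c.png',cv2.resize(im[:,:,::-1],(800,600),interpolation=cv2.INTER_CUBIC))
E
```

```text
time_s: 10.75
position: [0.5054, -0.0817, 0.098]
tool_rot: [[0.895, -0.447, -0.0], [-0.447, -0.895, 0.0], [-0.001, 0.0, -1.0]]
ft_force: [0.0, -0.1, -0.3]
grip_width: 0.0404
gripper_force: 7.6
time_s: 11.58
position: [0.5056, -0.0819, 0.0978]
tool_rot: [[0.578, -0.816, -0.0], [-0.816, -0.578, 0.0], [-0.0, 0.0, -1.0]]
ft_force: [0.4, 0.6, 0.1]
grip_width: 0.0403
gripper_force: 7.6
[-2.24603149e+01  2.62921617e+01  9.18678445e+01  1.48816929e-03
  6.18478730e+01  1.22268721e+02]
box [0.47550161 0.0495943  0.02      ]
box [ 0.42792767 -0.01885502  0.02      ]
box [ 0.38366612 -0.09122629  0.02      ]
[ 0.50561509 -0.08187144  0.09777224] delta tool units [0.00846929 0.18646564] heel [ 0.45756853 -0.02685495] [ 0.49972121 -0.08645488]
```

View pics/w6c.png

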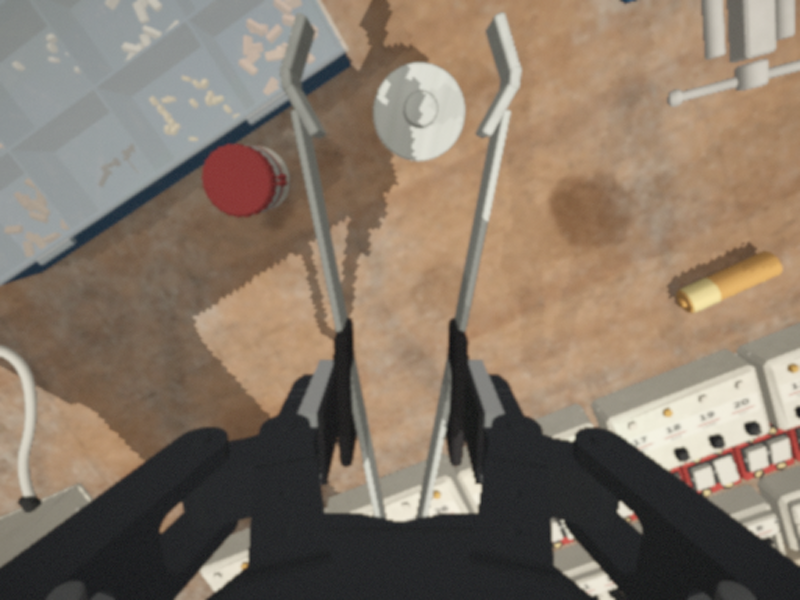

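Jaws are level and open: V bottoms at (290,80) and (517,72), with the lid at (420,111) between and below them.

Run:
```python
from h import *
k=1.5625
P=lambda a,z:at('w6',a[0]/k,a[1]/k,z)
L,R_=P((292,80),.109),P((516,73),.109); J=(L+R_)/2
B=P((419.5,111),.029); K=P((421,107),.045)
s=env.observe();p=s['position'];R=s['tool_rot']
print('V gap',np.linalg.norm(L-R_),'J',J,'along/lat from TCP',R[:2,:2].T@(J-p)[:2],'basket',B,K)
t=np.array([.554,-.1632])
for b in(B[:2],t): print('delta units',R[:2,:2].T@(b-J[:2])/.04)
tips=(P((300,15),.109)+P((500,15),.109))/2; print('tips along', R[:2,:2].T@(tips-p)[:2])
```

```text
V gap 0.059394306796424656 J [ 0.55908295 -0.15984872  0.109     ] along/lat from TCP [0.09453773 0.00137357] basket [ 0.55279403 -0.16387822  0.029     ] [ 0.55275797 -0.16373244  0.045     ]
delta units [-0.00853997  0.18653185]
delta units [-0.00497391  0.15212632]
tips along [0.10886825 0.0003745 ]
```

```bash
python3 -m jog '[{"linear":[0,0.17,0],"roll":0},{"linear":[0,0,0.3],"roll":0},{"linear":[0,0,0.5],"roll":0},{"linear":[0,0,0.4],"roll":0},{"linear":[0,0,0.3],"roll":0},{"linear":[0,0,0],"roll":0},{"linear":[0,0,0],"roll":0}]'
python3 -m jog '[{"linear":[0,0,0.3],"roll":0},{"linear":[0,0,0.3],"roll":0},{"linear":[0,0,0.12],"roll":0},{"linear":[0,0,0],"roll":0},{"linear":[0,0,0],"roll":0},{"linear":[0,0,0],"roll":0}]'
python3 - <<'E'
from h import *
im=snap('wrist','w7'); 
for n in ('scene','side'): snap(n,n+'7')
k=1.5625
print(np.round(proj('w7',(.554,-.1632,.029)),1))
g=cv2.cvtColor(im,cv2.COLOR_RGB2GRAY)
c=cv2.HoughCircles(cv2.GaussianBlur(g[:130],(3,3),1),cv2.HOUGH_GRADIENT,1,30,param1=120,param2=15,minRadius=24,maxRadius=48); print(c)
E
```

```text
time_s: 12.22
position: [0.4998, -0.086, 0.0377]
tool_rot: [[0.577, -0.817, -0.001], [-0.817, -0.577, 0.0], [-0.001, 0.001, -1.0]]
ft_force: [-0.5, -0.1, -0.1]
grip_width: 0.0405
gripper_force: 7.6
time_s: 12.72
position: [0.5006, -0.086, 0.0098]
tool_rot: [[0.577, -0.817, 0.001], [-0.817, -0.577, -0.001], [0.001, -0.001, -1.0]]
ft_force: [1.0, -0.1, -1.3]
grip_width: 0.0405
gripper_force: 7.6
[257.1  47.1]
[[[261.5  54.5  46.3]
  [151.5  84.5  46.3]
  [ 66.5 128.5  40.5]
  [292.5  43.5  39.6]
  [ 96.5 116.5  28. ]]]
```

```bash
python3 -m jog '[{"linear":[0,0,0.04],"roll":0},{"linear":[0,0,0],"roll":0},{"linear":[0,0,0],"roll":0},{"linear":[0,0,0],"roll":0}]' -0.15 50
python3 -m jog '[{"linear":[0,0,0],"roll":0},{"linear":[0,0,0],"roll":0},{"linear":[0,0,0],"roll":0},{"linear":[0,0,0],"roll":0},{"linear":[0,0,0],"roll":0},{"linear":[0,0,0],"roll":0},{"linear":[0,0,0],"roll":0},{"linear":[0,0,0],"roll":0}]' -1 50
```

```text
time_s: 13.2
position: [0.5001, -0.0858, 0.0073]
tool_rot: [[0.577, -0.817, -0.0], [-0.817, -0.577, 0.0], [-0.0, 0.0, -1.0]]
ft_force: [-0.1, -0.7, -0.5]
grip_width: 0.0366
gripper_force: 11.8
time_s: 13.87
position: [0.5001, -0.0858, 0.0073]
tool_rot: [[0.577, -0.817, -0.0], [-0.817, -0.577, 0.0], [-0.0, 0.0, -1.0]]
ft_force: [-1.4, 1.1, -1.9]
grip_width: 0.0318
gripper_force: 49.4
```

```bash
python3 -m jog '[{"linear":[0,0,-0.1],"roll":0},{"linear":[0,0,-0.2],"roll":0},{"linear":[0,0,-0.3],"roll":0},{"linear":[0,0,-0.3],"roll":0},{"linear":[0,0,-0.3],"roll":0},{"linear":[0,0,-0.2],"roll":0},{"linear":[0,0,-0.1],"roll":0},{"linear":[0,0,0],"roll":0},{"linear":[0,0,0],"roll":0},{"linear":[0,0,0],"roll":0}]'
python3 - <<'E'
from h import *
im=snap('wrist','w8'); i2=snap('scene','scene8'); i3=snap('side','side8'); s=env.observe();p=s['position'];R=s['tool_rot']; print(p)
b=p+.095*R[:,0]; b[2]=p[2]
for f in('scene8','side8','w8'): print(f,np.round(proj(f,b)))
u,v=map(int,proj('scene8',b)); a=i2[max(v-60,0):v+60,u-80:u+80]
cv2.imwrite('pics/v8.png',np.hstack([cv2.resize(im,(400,300),interpolation=cv2.INTER_AREA),cv2.resize(a,(400,300),interpolation=cv2.INTER_CUBIC)])[:,:,::-1])
# mouth measurement recap
k=1.5625
print(at('w1',689/k,120/k,.056),at('scene0',220+559/4,150+409/4,.056))
E
```

```text
time_s: 14.7
position: [0.4998, -0.0857, 0.0668]
tool_rot: [[0.577, -0.817, -0.001], [-0.817, -0.577, 0.0], [-0.001, 0.001, -1.0]]
ft_force: [0.6, 0.2, -1.6]
grip_width: 0.0318
gripper_force: 49.6
[ 0.49992589 -0.08575229  0.06684236]
scene8 [291. 221.]
side8 [253. 171.]
w8 [255.  52.]
[ 0.62432772 -0.27839595  0.056     ] [ 0.61919214 -0.28290702  0.056     ]
```

View pics/v8.png

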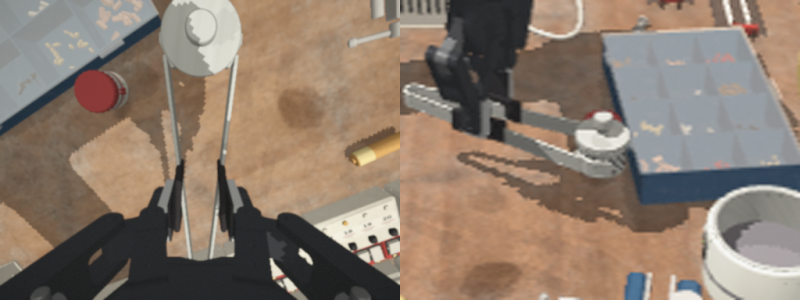

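The tongs hold the lidded basket level, with the lid seated. Raising it, then carrying it to the cleaner.

```bash
python3 -m jog '[{"linear":[0,0,-0.15],"roll":0},{"linear":[0,0,-0.3],"roll":0},{"linear":[0,0,-0.3],"roll":0},{"linear":[0,0,-0.2],"roll":0},{"linear":[0,0,-0.1],"roll":0},{"linear":[0.1,0.01,0],"roll":0},{"linear":[0.2,0.02,0],"roll":0},{"linear":[0.3,0.03,0],"roll":0},{"linear":[0.3,0.03,0],"roll":0},{"linear":[0.3,0.03,0],"roll":0},{"linear":[0.3,0.03,0],"roll":0},{"linear":[0.3,0.03,0],"roll":0}]'
python3 -m jog '[{"linear":[0.3,0.03,0],"roll":0},{"linear":[0.3,0.03,0],"roll":0},{"linear":[0.3,0.02,0],"roll":0},{"linear":[0.3,0.02,0],"roll":0},{"linear":[0.2,0.02,0],"roll":0},{"linear":[0.1,0.01,0],"roll":0},{"linear":[0.07,0,0],"roll":0},{"linear":[0,0,0],"roll":0},{"linear":[0,0,0],"roll":0},{"linear":[0,0,0],"roll":0},{"linear":[0,0,0],"roll":0},{"linear":[0,0,0],"roll":0}]'
python3 - <<'E'
from h import *
for n in('scene','side','wrist'): snap(n,n+'9')
s=env.observe();p=s['position'];R=s['tool_rot']; b=p+.0945*R[:,0]; print(p,'basket',b,'ft',s['ft_force'],'qv',np.abs(s['qvel']).max(),s['time_s'])
# basket check: find lid knob in wrist: compare crop at same tool-relative pixels with w8 (tongs/lid should be unmoved in camera)
a=cv2.imread('pics/w8.png').astype(float)[20:105,195:325]; c=cv2.imread('pics/wrist9.png').astype(float)
r=cv2.matchTemplate(c[10:115,185:335].astype(np.float32),a.astype(np.float32),cv2.TM_CCOEFF_NORMED); print(cv2.minMaxLoc(r)[1::2])
# cleaner mouth by bright ellipse in wrist9: predicted centre
print(np.round(proj('wrist9',(.6225,-.28,.056))),np.round(proj('scene9',(.6225,-.28,.056))),np.round(proj('scene9',b)))
E
```

```text
time_s: 15.85
position: [0.5364, -0.1503, 0.109]
tool_rot: [[0.576, -0.817, -0.0], [-0.817, -0.576, 0.0], [-0.0, 0.0, -1.0]]
ft_force: [0.6, 0.3, -2.2]
grip_width: 0.0315
gripper_force: 49.7
time_s: 16.85
position: [0.5676, -0.2028, 0.1095]
tool_rot: [[0.577, -0.817, -0.0], [-0.817, -0.577, 0.0], [-0.0, 0.0, -1.0]]
ft_force: [0.3, 0.5, -1.4]
grip_width: 0.032
gripper_force: 49.7
[ 0.56769392 -0.20296682  0.10935502] basket [ 0.62219675 -0.28016587  0.10935029] ft [ 0.27573599 -0.25715232 -1.37104365] qv 0.11934653947100725 17.0
(0.7355776429176331, (10, 10))
[255.  68.] [360. 251.] [364. 227.]
```

```bash
python3 -c "
from rig import env
print(env.close_job())"
```

```text
the job is handed in; nothing more can be done
None
```

I handed the job in at about 17 s: the tongs hold the lidded basket level and still over the middle of the cleaner, about 45 mm clear of its rim; I don't have the judge's result, and the centring comes from the arm's position plus one picture match.

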